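# Screw an eye bolt home with a tommy bar

## Task

The eye bolt on the wooden anchor post is not quite screwed down. Take the tommy bar from the cork mat, slide its rod through the bolt's loop and use it to turn the bolt clockwise (seen from above) by feel until its collar is snug on the rubber washer, without forcing it and crushing the washer; then draw the bar out and lay it back on the cork mat. Do not turn the bolt with the fingers, and do not shift or knock over the jar, the cup and the bottles.

Things in the scene. Friction and masses are not known exactly. Their poses are not given: they have to be found in the camera images.
- post: wooden anchor post, a block 110 (x) x 90 (y) x 50 mm high fixed to the bench; origin at the centre of its underside, z up. Near the centre of its top stands the eye bolt; a small brass cup hook (26 mm high) is screwed into one corner and a loose steel washer lies near another
- loop (a point): centre of the hole of the steel eye bolt's loop, about 95 to 99 mm above the bench. The hole is 18 mm across, the round stock 8 mm thick, the loop 34 mm over all. Its x axis is the axis of the hole, level (either way round is the same); z up. The bolt turns about the vertical line through it. A 13 mm rod in the hole has roughly 35 degrees of play to either side before it bears on the loop
- eye: the eye bolt, origin 45 mm below the loop's centre, same axes. Clockwise from above drives it down, 18 mm a turn; it has 23 to 75 degrees to go, home is not marked. Running friction 0.15 N m; it stays where left. Once home, torque climbs springily, 14 N m per rad, and springs back when let go. 0.4 to 0.9 N m about its axis is snug; at 1.7 N m the washer is crushed
- collar (a point): centre of the underside of the eye bolt's round collar (27 mm across, 5 mm thick, 38 mm below the centre of the loop). It is home when it bears on the rubber washer, whose top is 57 mm above the post's underside; at the start it stands 1.1 to 3.8 mm higher
- bar: tommy bar, about 160 g: a black square handle 22 x 22 mm in section and 80 mm long with a plain steel rod of 13 mm diameter and a round nose that sticks out 90 mm from one end. Origin at the centre of the handle on the bar's axis, 11 mm above what it lies on; x along the bar towards the rod's nose, z up
- tip (a point): the nose of the tommy bar's rod, on its axis, 130 mm from the centre of the handle
- mat: cork mat 270 (x) x 150 (y) x 6 mm fixed to the bench, origin at the centre of its underside
- paint_jar: bystander: small glass jar with a white lid, 36 mm across, 42 mm high; origin at the centre of its underside
- glue_bottle: bystander: white bottle, 40 mm across, 100 mm high; origin at the centre of its underside
- thinner_bottle: bystander: grey bottle, 48 mm across, 130 mm high; origin at the centre of its underside
- rinse_cup: bystander: glass cup, 64 mm across, 75 mm high; origin at the centre of its underside
Not all that is in view belongs to the job. Of the things like the bar, leave any that is green; of the rest the larger one is meant. Several things have the shape of the post; the one meant has the colours described above.

How it is judged (in metres and radians):
On the way, in this order (a step that is already met when the one before it is completed fails the run):
1. the bar's rod is through the bolt's loop, before the bolt is home (y of loop in the frame of bar between -0.006 and 0.006 m and z of loop in the frame of bar between -0.006 and 0.006 m and x of loop in the frame of bar between 0.044 and 0.122 m and angle between the x axis of bar and the x axis of loop, either way round below 1 rad and z of collar in the frame of post above 0.0575 m), for 0.1 s.
2. with the rod in the loop the bolt is turned until its collar is snug on the washer (pressed at least 0.06 mm into it, 0.3 N m) (y of loop in the frame of bar between -0.006 and 0.006 m and z of loop in the frame of bar between -0.006 and 0.006 m and x of loop in the frame of bar between 0.044 and 0.122 m and angle between the x axis of bar and the x axis of loop, either way round below 1 rad and z of collar in the frame of post below 0.05694 m), for 0.1 s.
At the end, for the whole second after the job is handed in: the eye bolt's collar is down on the washer (within 0.3 mm of touching, 6 degrees of turn), and the tommy bar, out of the loop and let go, lies at rest with its handle's centre over the cork mat, at least 5 mm in from the mat's edges, and flat on it (z of collar in the frame of post between 0.05665 and 0.0573 m and x of bar in the frame of mat between -0.13 and 0.13 m and y of bar in the frame of mat between -0.07 and 0.07 m and z of bar in the frame of mat between 0.0135 and 0.0205 m and linear speed of bar below 0.02 m/s).
It fails at once if the bolt is forced and the washer crushed (collar pressed 0.35 mm into it, about 1.7 N m) (z of collar in the frame of post below 0.05665 m).
It fails at once if the fingers touch the eye bolt (contact force between the fingers and eye above 1 N).
It fails at once if a bystander (jar, bottle, cup) is shifted more than 20 mm or knocked over (distance of any of paint_jar, glue_bottle, thinner_bottle, rinse_cup from where it was at the start of the episode above 0.02 m or angle between any of paint_jar, glue_bottle, thinner_bottle, rinse_cup's own z axis and vertical above 0.5 rad).
It also fails if it takes over 72 s, if anything falls off the work surface, if the arm or the gripper's body presses on something with over 40 N, if the wrist force passes 120 N, or if a joint passes its speed limit or range.

## Robot

A 6-joint arm with a two-finger parallel gripper is mounted at the origin on the work surface. World frame = base frame: x ahead of the robot, y to its left, z up, the work surface at z = 0. Lengths are in m, angles in degrees, forces in N, time in s.
With the tool pointing down it reaches from about 0.3 to 0.75 m from the base axis. Payload 8.5 kg.
Tool frame: the origin (TCP) lies at the very end of the fingers, on their centre line; the grasp point (between the pads) lies 19 mm behind it; z points along the fingers, y is the line along which they close (so a half turn about z gives the same grasp; the last joint's range is limited). The gripper opens to 85 mm and grips with 20 to 120 N. Pads are 22 mm wide; open, the fingers measure 114 mm over their backs; the gripper's body (76 mm by 85 mm) begins 54 mm behind the grasp point. The pads swing forward as they close: fully open they stand 13 mm farther back than shut.
Start: joints at [-83.383, 21.807, 74.336, -0, 83.858, -12.336], TCP at [0.179, -0.52, 0.231] pointing down, gripper open.
Joint ranges: [-178.18, 178.18], [-50.72, 133.34], [12.68, 142.11], [-81.47, 261.47], [9.98, 163.14], [-165.26, 165.26]. Speed limits (degrees/s): [136.94, 136.94, 180, 180, 180, 180].

## Interface

Orientations are given as a 3x3 rotation matrix whose columns are the frame's x, y, z axes.
In Python, from rig import observe, cams, ticket gives the robot as it stands.
- The arm moves only by the tool move_arm, never from a script. Its arguments are lists of equal length, an entry for each row: "jaw": the finger opening in cm, from 0 to 8.54; "dp": the shift along the tool's x, y, z in cm, a list of three; "turn": the turn, a rotation vector about the tool's x, y, z in rad, a list of three. In form: {"jaw": [jaw, ...], "dp": [[tx, ty, tz], ...], "turn": [[wx, wy, wz], ...]}. A call has 1 to 12 rows; each row shifts and turns the commanded pose from where the row before left it, along the tool's axes as they then stand; what a row does not reach is not made up. A row lasts 1/12 s, in which the tool goes at most 41.7 mm and 7.16 degrees, less where a joint would pass 70% of its speed; a pose out of reach is approached as far as the arm can. A call is refused whole if a number of a shift passes 4.17 or a number of a turn 0.125, either way. A call with a gripper value outside its range is refused whole. The fingers move at their own pace and stop on an object; "force" is the grip in N (left out, the last holds). Time passes only in rows, so rows that do not move let the fingers close. It gives the time, the measured TCP pose, the force, the opening and the grip force at its end, in the units of the state.
- observe(): the state, without advancing time (a new reading comes with each control period).
- cams.get_image(name): name is "side" or "top" or "wrist"; returns (picture, depth): 400x640x3 uint8, red, green, blue; 400x640 float32, m along the optical axis (not along the pixel's ray), 0 where there is no reading.
- cams.calibration(name): a dict with "vertical_fov" (degrees; the focal length in pixels is half the picture's height over the tangent of half this angle, whatever the lens; pixels are square), "cx", "cy" (the principal point, pixels), "view" (4x4, takes a point from world to camera coordinates); the wrist camera has in their place "tool_from_camera" (4x4, takes a point from camera to tool coordinates, whose origin is the TCP and whose axes are the flange's). Camera axes: x right, y up, looking along -z (the intrinsics and any distortion apply to the point x, -y, -z); pixel columns grow to the right and rows downward; lengths in m; the calibration is good to about 2 mm. A picture is of the moment at which its call begins: read the wrist's pose just before it. calibration takes no time and is no camera call.
- ticket.close_job(): hands the job in; it is judged then, once.
Trained networks look in the newest picture that a camera, given by its name, has taken for a name from the list of things; names that differ only in an ending like _2 or _b are one class to them, and where a whole thing is asked for, a point or a joint stands for the part that bears it (a point fixed in the world has none). Each returns a list of dicts, best first, with "p" (0 to 1); they miss things now and then, are a little off and sometimes report something else, mostly with a low value. They report only what shows in the picture. A call takes as long as a camera call. They do not tell look-alikes from the thing itself.
- cams.spot_in(camera, query): "box" ([centre column, centre row, width, height] as shares, 0 to 1, of the picture: columns of its width, rows of its height, round what is visible of it).
- cams.outline_of(camera, query): "mask" (400x640 bool, what is visible of it) and "box" ([centre column, centre row, width, height] as shares, 0 to 1, of the picture: columns of its width, rows of its height, round what is visible of it).
- cams.mark_of(camera, query): "location" ([column, row] as shares, 0 to 1, of the picture: columns of its width, rows of its height: a listed point, or the origin of a listed thing).
The state is a dict: "time_s": time; "q": joint angles; "qvel": joint speeds; "joint_efforts": joint torques, N m; "position": TCP position; "tool_rot": TCP orientation; "ft_force": force on the tool from outside, world axes, zero at the start; "wrist_torque": the same for the moment, N m; "grip_width": finger opening in m; "gripper_force": force on a finger pad.
Only numpy, scipy, OpenCV 4.12 (cv2) and the standard library are available. Lean on these libraries where they do the work, as an engineer would, in place of code of your own. Each camera call takes 0.05 s, during which the arm holds its last target. There are 200 camera calls.

## Working session

There is one attempt and no reset: what is moved stays moved. The work goes in short steps, Python scripts to look and compute and a tool call to move; the robot and the scene stay as the last step left them, time stands still between calls to the robot, and variables do not carry over. Pictures are saved under pics/ and viewed, at most 10 in all, crops included, and the job is handed in when it is done.

Besides the shell and the picture viewer there is one more tool, called after ">>>" by a JSON object that holds its "api" and its "payload". move_arm: Moves the arm, as the interface text tells. Its arguments: {"type":"object","properties":{"jaw":{"type":"array","items":{"type":"number"}},"dp":{"type":"array","items":{"type":"array","items":{"type":"number"}}},"turn":{"type":"array","items":{"type":"array","items":{"type":"number"}}},"force":{"type":"number"}},"required":["jaw","dp","turn"]}

```bash
mkdir -p pics; ls
cat > h.py <<'E'
import numpy as np, cv2
from rig import observe, cams, ticket
def cam(name,st=None):
    c=cams.calibration(name); f=200/np.tan(np.radians(c["vertical_fov"])/2)
    if name=="wrist":
        st=st or observe(); T=np.eye(4);T[:3,:3]=np.array(st["tool_rot"]);T[:3,3]=st["position"]
        W=T@np.array(c["tool_from_camera"])
    else: W=np.linalg.inv(np.array(c["view"]))
    return f,c["cx"],c["cy"],W,c
def ray(name,u,v,st=None):
    f,cx,cy,W,c=cam(name,st); d=np.array([(u-cx)/f,-(v-cy)/f,-1.]); return W[:3,3],W[:3,:3]@d
def at_depth(name,u,v,dep,st=None):
    o,d=ray(name,u,v,st); return o+d*dep
def at_z(name,u,v,z,st=None):
    o,d=ray(name,u,v,st); return o+d*(z-o[2])/d[2]
def cloud(name,dep,st=None):
    f,cx,cy,W,c=cam(name,st); v,u=np.mgrid[:400,:640]
    P=np.stack([(u-cx)/f*dep,-(v-cy)/f*dep,-dep],-1); return P@W[:3,:3].T+W[:3,3]
E
python3 - <<'E'
from h import *
for n in ["top","side"]:
    im,d=cams.get_image(n); cv2.imwrite(f"pics/{n}0.png",im[:,:,::-1]); np.savez(f"{n}0.npz",im=im,d=d)
    print({k:(v if k!="view" else np.round(v,3).tolist()) for k,v in cams.calibration(n).items()})
    for q in ["bar","tip","loop","post","mat","collar","paint_jar","glue_bottle","thinner_bottle","rinse_cup"]:
        for r in cams.mark_of(n,q)[:3]:
            u,v=r["location"][0]*640,r["location"][1]*400
            P=cloud(n,d)[min(int(v),399),min(int(u),639)]
            print(n,q,round(r["p"],2),round(u,1),round(v,1),P.round(3))
print(cams.calibration("wrist")); print(observe())
E
```

```text
pics
{'vertical_fov': 57.019605845437994, 'cx': 318.09860217794653, 'cy': 195.9546757103388, 'view': [[-0.016, -0.999, 0.037, -0.027], [0.996, -0.012, 0.092, -0.533], [-0.091, 0.038, 0.995, -0.863], [0.0, 0.0, 0.0, 1.0]]}
top bar 0.71 437.4 213.6 [ 0.488 -0.324  0.025]
top bar 0.71 432.6 135.2 [ 0.682 -0.321  0.022]
top bar 0.62 447.6 298.7 [ 0.283 -0.342  0.015]
top tip 0.76 467.8 108.8 [ 0.752 -0.415  0.019]
top tip 0.58 427.9 265.7 [ 0.361 -0.302 -0.001]
top loop 0.54 294.6 199.6 [0.519 0.021 0.112]
top post 0.97 234.5 162.8 [0.613 0.162 0.05 ]
top post 0.94 299.3 203.1 [0.51  0.01  0.112]
top mat 0.61 418.1 211.9 [ 0.494 -0.279  0.021]
top collar 0.53 298.9 199.5 [0.519 0.012 0.109]
top paint_jar 0.45 345.1 187.1 [ 0.552 -0.099  0.044]
top glue_bottle 0.77 252.2 116.8 [0.722 0.12  0.054]
top thinner_bottle 0.7 199.8 117.2 [0.716 0.24  0.067]
top rinse_cup 0.73 180.2 220.8 [0.481 0.299 0.007]
{'vertical_fov': 54.87439748190352, 'cx': 318.83238828037736, 'cy': 202.62721950670786, 'view': [[-0.948, -0.319, 0.006, 0.483], [0.2, -0.579, 0.79, -0.19], [-0.249, 0.75, 0.613, -0.963], [0.
[... 1531 characters left out ...]
6891e+01, -1.23358827e+01]), 'qvel': array([-0.07083447,  0.08061834,  0.00845725,  0.08013186, -0.0499771 ,
        0.04013104]), 'joint_efforts': array([-2.26713630e-03, -4.48340249e+01, -2.31465250e+01, -2.57356787e-04,
        6.69044002e-04, -3.01191767e-05]), 'position': array([ 0.17863445, -0.52014007,  0.23129626]), 'tool_rot': array([[ 9.45777495e-01,  3.24815223e-01, -2.96090847e-05],
       [ 3.24815224e-01, -9.45777491e-01,  8.25989688e-05],
       [-1.17420337e-06, -8.77377273e-05, -9.99999996e-01]]), 'ft_force': array([-0.18190319, -0.10161417,  0.15169964]), 'wrist_torque': array([-0.01527532,  0.02100478, -0.0034367 ]), 'gripper_force': 0.0, 'grip_width': 0.08562671311035722}
```

View pics/top0.png

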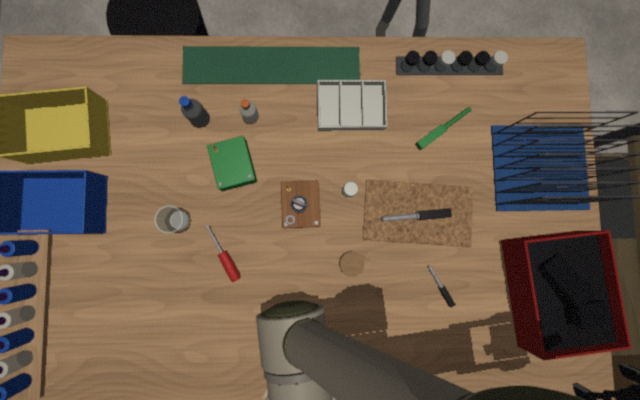

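View pics/side0.png

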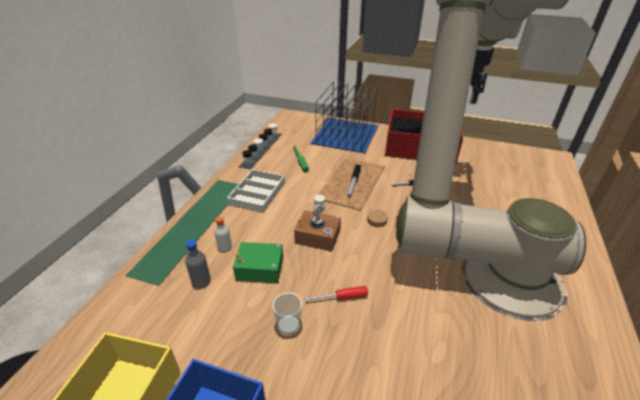

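Both views show the brown post with bolt at top-view (299,203). The tommy bar (black handle, steel rod) lies on the mat at (435,213) with its rod pointing towards the post. The smaller look-alike is at (442,288), and the jar's white lid is at (350,188). I'm going for wrist views of the bar, then the bolt.

>>> {"api": "move_arm", "payload": {"jaw": [8.5, 8.5, 8.5, 8.5, 8.5, 8.5, 8.5, 8.5, 8.5, 8.5, 8.5], "dp": [[3.6, -1, -0.2], [3.6, -1, -0.2], [3.6, -1, -0.2], [3.6, -1, -0.2], [3.6, -1, -0.2], [3.6, -1, -0.2], [3.6, -1, -0.2], [3.6, -1, -0.2], [3.6, -1, -0.2], [3.6, -1, -0.2], [0, 0, 0]], "turn": [[0, 0, 0], [0, 0, 0], [0, 0, 0], [0, 0, 0], [0, 0, 0], [0, 0, 0], [0, 0, 0], [0, 0, 0], [0, 0, 0], [0, 0, 0], [0, 0, 0]]}}

```text
time_s: 2.02
position: [0.4907, -0.3049, 0.2515]
tool_rot: [[0.944, 0.33, 0.002], [0.33, -0.944, 0.001], [0.002, -0.0, -1.0]]
ft_force: [-0.3, -0.5, 0.1]
grip_width: 0.0851
gripper_force: 0.0
```

```bash
cat > look.py <<'E'
import sys
from h import *
tag=sys.argv[1]; st=observe(); im,d=cams.get_image("wrist"); C=cloud("wrist",d,st)
print("pos",np.round(st["position"],4),"q",np.round(st["q"],1),"t",st["time_s"])
cv2.imwrite(f"pics/{tag}.png",im[:,:,::-1]); np.savez(f"{tag}.npz",im=im,d=d,C=C,R=st["tool_rot"],p=st["position"])
for q in sys.argv[2:]:
    for r in cams.mark_of("wrist",q)[:2]:
        u,v=r["location"][0]*640,r["location"][1]*400
        print(q,round(r["p"],2),round(u,1),round(v,1),C[min(int(v),399),min(int(u),639)].round(4))
E
python3 look.py w1 bar tip mat loop
```

```text
pos [ 0.4907 -0.3049  0.2515] q [-43.6  23.9  67.6   0.1  88.4  27.1] t 2.0167
bar 0.8 332.9 179.6 [ 0.4861 -0.3172  0.0276]
bar 0.75 392.6 9.2 [ 0.6746 -0.3156  0.0236]
tip 0.93 289.1 259.4 [ 0.3588 -0.3016  0.0069]
tip 0.87 225.3 149.2 [ 0.474  -0.1837  0.0063]
mat 0.93 309.0 160.8 [ 0.4943 -0.2834  0.0049]
```

View pics/w1.png

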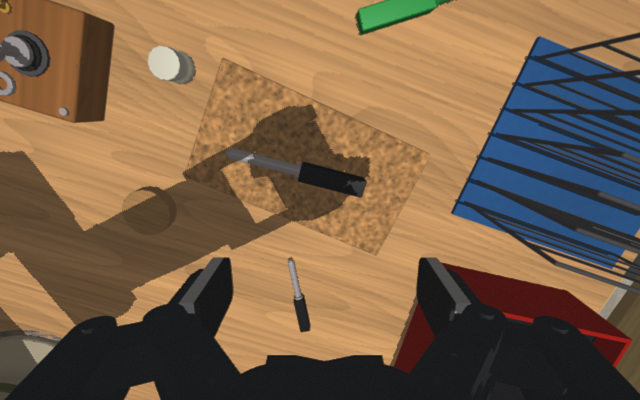

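The bar's handle is at (333,180), rod nose at (225,149), lying on the mat; heights agree with 28 mm. Next is the bolt.

>>> {"api": "move_arm", "payload": {"jaw": [8.5, 8.5, 8.5, 8.5, 8.5, 8.5, 8.5, 8.5, 8.5, 8.5], "dp": [[1.4, -3.2, 0], [1.4, -3.2, 0], [1.4, -3.2, 0], [1.4, -3.2, 0], [1.4, -3.2, 0], [1.4, -3.2, 0], [1.4, -3.2, 0], [1.4, -3.2, 0], [1.4, -3.2, 0], [0, 0, 0]], "turn": [[0, 0, 0], [0, 0, 0], [0, 0, 0], [0, 0, 0], [0, 0, 0], [0, 0, 0], [0, 0, 0], [0, 0, 0], [0, 0, 0], [0, 0, 0]]}}

```text
time_s: 3.1
position: [0.5117, 0.0084, 0.2516]
tool_rot: [[0.945, 0.328, 0.0], [0.328, -0.945, 0.001], [0.001, -0.001, -1.0]]
ft_force: [0.4, 0.5, -0.2]
grip_width: 0.0849
gripper_force: 0.0
```

```bash
python3 look.py w2 loop collar post
python3 - <<'E'
from h import *
z=np.load("w1.npz"); im,C=z["im"].astype(int),z["C"]
g=im.max(-1)
m=(g<60)&(np.hypot(C[...,0]-.486,C[...,1]+.317)<.06)&(C[...,2]>.022)&(C[...,2]<.032)
P=C[m]; r=cv2.minAreaRect((P[:,:2]*1000).astype(np.float32)); print("handle",m.sum(),r,P[:,2].mean())
m2=(C[...,2]>.013)&(C[...,2]<.035)&(np.hypot(C[...,0]-.486,C[...,1]+.317)<.15)
n,l,s,c=cv2.connectedComponentsWithStats(m2.astype(np.uint8)); k=l[179,332]
P=C[l==k]; r=cv2.minAreaRect((P[:,:2]*1000).astype(np.float32)); print("bar",r)
z=np.load("w2.npz"); C=z["C"]
m=(C[...,2]>.085)&(C[...,2]<.125)&(np.hypot(C[...,0]-.515,C[...,1]-.015)<.05)
P=C[m]; print("loop",m.sum(),P[:,2].max(),cv2.minAreaRect((P[:,:2]*1000).astype(np.float32)))
c=P[:,:2].mean(0); w,V=np.linalg.eigh(np.cov(P[:,:2].T)); print(c,np.sqrt(w)*1e3,V.T, "width dirs heading",np.degrees(np.arctan2(V[1],V[0])))
v,u=np.where(m); print(u.min(),u.max(),v.min(),v.max())
u0=max(u.mean()-75,0);v0=max(v.mean()-60,0)
im=z["im"][int(v0):int(v0)+150,int(u0):int(u0)+190]
cv2.imwrite("pics/w2c.png",cv2.resize(im,None,fx=4,fy=4,interpolation=cv2.INTER_CUBIC)[:,:,::-1]);print(u0,v0)
E
```

```text
pos [0.5117 0.0084 0.2516] q [-12.4  17.1  78.1   0.1  84.8  58.5] t 3.1
loop 0.94 322.0 185.6 [0.5151 0.0119 0.1108]
loop 0.64 325.2 167.2 [0.524  0.011  0.0641]
collar 0.82 319.8 175.7 [0.5159 0.0147 0.0741]
post 0.87 324.8 166.3 [0.5246 0.0124 0.064 ]
post 0.71 213.1 37.4 [0.6072 0.1557 0.0515]
handle 1162 ((484.4258117675781, -316.908203125), (22.286474227905273, 78.16584777832031), 4.504598140716553) 0.028294155794452457
bar ((481.0550231933594, -272.84259033203125), (22.28649139404297, 169.34898376464844), 4.407516002655029)
loop 389 0.11671969280362787 ((511.6656188964844, 12.768863677978516), (33.043113708496094, 7.853147029876709), 65.28333282470703)
[0.51304815 0.01312201] [2.10192414 8.7022315 ] [[-0.91883868  0.39463334]
 [ 0.39463334  0.91883868]] width dirs heading [156.7568915  66.7568915]
305 333 172 199
244.01799485861181 125.47557840616966
```

View pics/w2c.png

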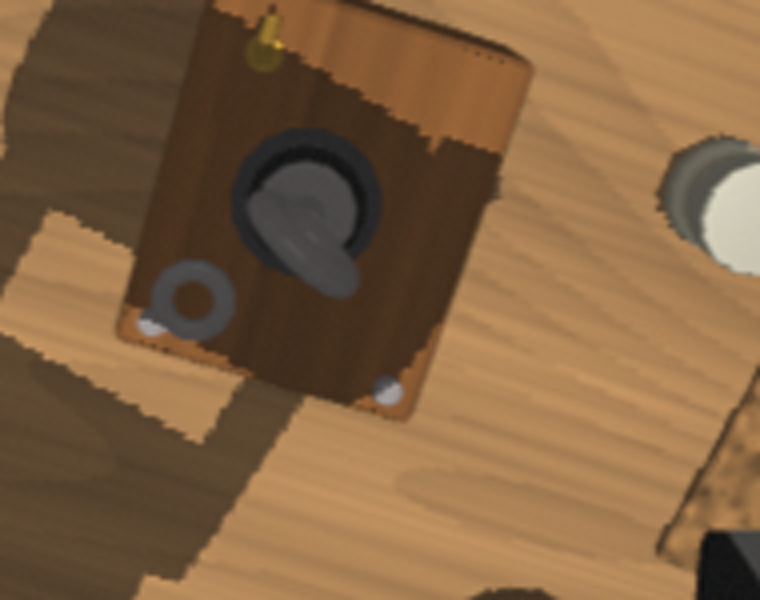

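The loop's plane heads 65°, so the hole axis is at 155°/-25°, and the centre is near (0.512, 0.013). In the crop the bolt loop is at (303,240), hook (265,45), loose washer (193,298). I'll write a planner that prints rows for a target pose.

```bash
cat > plan.py <<'E'
from h import *
from scipy.spatial.transform import Rotation as Ro, Slerp
def down(h): # tool x at heading h deg, z down
    c,s=np.cos(np.radians(h)),np.sin(np.radians(h)); return np.array([[c,s,0],[s,-c,0],[0,0,-1.]])
def plan(targets,p=None,R=None):
    """targets: list of (pos,R,rows)"""
    st=observe(); p=np.array(st["position"] if p is None else p); R=np.array(st["tool_rot"] if R is None else R)
    for tp,tR,n in targets:
        dp=[];tu=[]; p0=p.copy();S=Slerp([0,1],Ro.from_matrix([R,tR]))
        for i in range(1,n+1):
            gp=p0+(np.array(tp)-p0)*i/n; gR=S(i/n).as_matrix()
            d=np.round(R.T@(gp-p)*100,2); w=np.round(Ro.from_matrix(R.T@gR).as_rotvec(),3)
            dp.append((d+0.).tolist());tu.append((w+0.).tolist()); p=p+R@d/100; R=R@Ro.from_rotvec(w).as_matrix()
        print("dp",dp,"\nturn",tu,"\n end",p.round(4))
E
python3 - <<'E'
from plan import *
plan([([.4845,-.317,.12],down(94.4),11)])
z=np.load("w2.npz"); C=z["C"]; X=C.reshape(-1,3)
m=(np.hypot(C[...,0]-.513,C[...,1]-.013)<.03)&(C[...,2]>.09);print(np.sort(C[m][:,2])[-60::6].round(4))
m=(abs(C[...,0]-.515)<.035)&(abs(C[...,1]-.013)<.035)&(C[...,2]>.045)&(C[...,2]<.054); print("post top",np.median(C[m][:,2]),m.sum())
m=(np.hypot(C[...,0]-.513,C[...,1]-.013)<.014)&(C[...,2]>.055)&(C[...,2]<.072); print("collar top",np.median(C[m][:,2]),m.sum())
m=(X[:,2]>.047)&(X[:,2]<.053)&(np.hypot(X[:,0]-.515,X[:,1]-.013)<.09);print("post",cv2.minAreaRect((X[m,:2]*1000).astype(np.float32)))
E
```

```text
dp [[-1.18, 2.67, 1.19], [-1.49, 2.52, 1.2], [-1.78, 2.31, 1.19], [-2.04, 2.09, 1.2], [-2.28, 1.83, 1.19], [-2.48, 1.54, 1.2], [-2.65, 1.24, 1.19], [-2.78, 0.91, 1.2], [-2.86, 0.57, 1.19], [-2.91, 0.22, 1.2], [-2.92, -0.12, 1.19]] 
turn [[0.0, 0.0, -0.12], [0.0, 0.0, -0.12], [0.0, 0.0, -0.12], [0.0, 0.0, -0.119], [0.0, 0.0, -0.12], [0.0, 0.0, -0.12], [0.0, 0.0, -0.12], [0.0, 0.0, -0.12], [0.0, 0.0, -0.12], [0.0, 0.0, -0.12], [0.0, 0.0, -0.12]] 
 end [ 0.4845 -0.317   0.12  ]
[0.3469 0.3469 0.347  0.3471 0.3471 0.3472 0.3473 0.3473 0.3476 0.3477]
post top 0.05066624170200551 2791
collar top 0.06505514092459663 311
post ((511.0313415527344, 9.183757781982422), (110.1651840209961, 90.02153778076172), 1.8852481842041016)
```

>>> {"api": "move_arm", "payload": {"jaw": [8.5, 8.5, 8.5, 8.5, 8.5, 8.5, 7, 6, 5, 5, 5, 5], "dp": [[-1.18, 2.67, 1.19], [-1.49, 2.52, 1.2], [-1.78, 2.31, 1.19], [-2.04, 2.09, 1.2], [-2.28, 1.83, 1.19], [-2.48, 1.54, 1.2], [-2.65, 1.24, 1.19], [-2.78, 0.91, 1.2], [-2.86, 0.57, 1.19], [-2.91, 0.22, 1.2], [-2.92, -0.12, 1.19], [0, 0, 0]], "turn": [[0, 0, -0.12], [0, 0, -0.12], [0, 0, -0.12], [0, 0, -0.119], [0, 0, -0.12], [0, 0, -0.12], [0, 0, -0.12], [0, 0, -0.12], [0, 0, -0.12], [0, 0, -0.12], [0, 0, -0.12], [0, 0, 0]]}}

```text
time_s: 4.3
position: [0.4828, -0.3213, 0.1174]
tool_rot: [[-0.079, 0.997, -0.002], [0.997, 0.079, 0.001], [0.001, -0.002, -1.0]]
ft_force: [-1.2, 0.1, 0.4]
grip_width: 0.0498
gripper_force: 0.0
```

```bash
python3 look.py w3 bar tip
python3 - <<'E'
from plan import *
z=np.load("w3.npz"); C=z["C"]; g=z["im"].max(-1)
m=(C[...,2]>.013)&(C[...,2]<.035)&(np.hypot(C[...,0]-.484,C[...,1]+.317)<.15)
n,l,s,c=cv2.connectedComponentsWithStats(m.astype(np.uint8)); k=1+s[1:,4].argmax()
P=C[l==k]; r=cv2.minAreaRect((P[:,:2]*1000).astype(np.float32)); print("bar",r,observe()["grip_width"])
plan([([.4845,-.317,.009],down(94.4),6)])
E
```

```text
pos [ 0.4828 -0.3213  0.1174] q [-45.3  30.7  79.3  -0.1  70.1 -49.8] t 4.3
bar 0.81 88.0 205.3 [ 0.291  -0.3405  0.0145]
bar 0.79 328.7 195.2 [ 0.4847 -0.3128  0.0278]
tip 0.77 173.2 165.0 [ 0.3599 -0.3028  0.0099]
tip 0.77 607.9 328.0 [ 0.7477 -0.4202  0.0175]
bar ((481.0761413574219, -272.4642028808594), (22.03711700439453, 168.44503784179688), 4.33247709274292) 0.04990488071811551
dp [[-0.01, 0.0, 1.85], [-0.01, 0.0, 1.85], [-0.01, 0.0, 1.85], [-0.01, 0.0, 1.84], [-0.02, 0.01, 1.85], [-0.01, 0.0, 1.85]] 
turn [[0.0, 0.0, 0.0], [0.0, 0.0, -0.001], [0.0, 0.0, 0.0], [0.0, 0.0, 0.0], [0.0, 0.0, -0.001], [0.0, 0.0, 0.0]] 
 end [ 0.4845 -0.317   0.009 ]
```

>>> {"api": "move_arm", "payload": {"jaw": [5, 5, 5, 5, 5, 5, 5, 1.5, 1.5, 1.5, 1.5, 1.5], "dp": [[0, 0, 1.85], [0, 0, 1.85], [0, 0, 1.85], [0, 0, 1.85], [0, 0, 1.85], [0, 0, 1.85], [0, 0, 0], [0, 0, 0], [0, 0, 0], [0, 0, 0], [0, 0, 0], [0, 0, 0]], "turn": [[0, 0, 0], [0, 0, 0], [0, 0, 0], [0, 0, 0], [0, 0, 0], [0, 0, 0], [0, 0, 0], [0, 0, 0], [0, 0, 0], [0, 0, 0], [0, 0, 0], [0, 0, 0]], "force": 80}}

```text
time_s: 5.45
position: [0.4859, -0.3159, 0.0108]
tool_rot: [[-0.079, 0.997, 0.002], [0.997, 0.079, -0.002], [-0.002, 0.002, -1.0]]
ft_force: [-0.3, 1.5, 6.8]
grip_width: 0.0201
gripper_force: 79.5
```

Run:
```python
from plan import *
o=observe(); print({k:np.round(o[k],3) for k in ["time_s","position","ft_force","wrist_torque","grip_width","gripper_force"]})
L=np.array([.5117,.0128,0]); h=147; a=np.radians(h); d=np.array([np.cos(a),np.sin(a),0])
pre=L-d*.165; pre[2]=.0885+.04
pm=np.array(o["position"]);pm[2]=.13
print(pre); plan([(pm,down(94.4),5),(pre,down(h),11)])
```

```text
{'time_s': np.float64(5.45), 'position': array([ 0.486, -0.316,  0.011]), 'ft_force': array([-0.316,  1.48 ,  6.76 ]), 'wrist_torque': array([ 0.283,  0.12 , -0.015]), 'grip_width': np.float64(0.02), 'gripper_force': np.float64(79.473)}
[ 0.65008064 -0.07706544  0.1285    ]
dp [[-0.01, 0.01, -2.38], [0.0, 0.0, -2.39], [0.0, 0.0, -2.38], [-0.01, 0.01, -2.38], [0.0, 0.0, -2.39]] 
turn [[0.0, 0.0, 0.0], [0.001, 0.001, 0.001], [0.0, 0.0, 0.0], [0.001, 0.001, 0.001], [0.0, 0.0, 0.0]] 
 end [ 0.486 -0.316  0.13 ]
dp [[2.05, 1.65, 0.01], [1.91, 1.82, 0.02], [1.74, 1.97, 0.01], [1.58, 2.12, 0.02], [1.4, 2.23, 0.01], [1.2, 2.34, 0.01], [1.01, 2.44, 0.02], [0.8, 2.51, 0.01], [0.58, 2.57, 0.01], [0.37, 2.61, 0.02], [0.15, 2.63, 0.01]] 
turn [[0.0, 0.0, -0.083], [0.0, 0.0, -0.084], [0.0, 0.0, -0.083], [0.0, 0.0, -0.084], [0.0, 0.0, -0.083], [0.0, 0.0, -0.084], [0.0, 0.0, -0.083], [0.0, 0.0, -0.084], [0.0, 0.0, -0.083], [0.0, 0.0, -0.084], [0.0, 0.0, -0.083]] 
 end [ 0.6501 -0.0771  0.1285]
```

>>> {"api": "move_arm", "payload": {"jaw": [1.5, 1.5, 1.5, 1.5, 1.5], "dp": [[0, 0, -2.38], [0, 0, -2.38], [0, 0, -2.38], [0, 0, -2.38], [0, 0, -2.38]], "turn": [[0, 0, 0], [0, 0, 0], [0, 0, 0], [0, 0, 0], [0, 0, 0]]}}

```text
time_s: 5.87
position: [0.4852, -0.3154, 0.13]
tool_rot: [[-0.079, 0.997, 0.001], [0.997, 0.079, -0.001], [-0.001, 0.001, -1.0]]
ft_force: [-0.5, -0.3, -1.5]
grip_width: 0.0204
gripper_force: 78.6
```

>>> {"api": "move_arm", "payload": {"jaw": [1.5, 1.5, 1.5, 1.5, 1.5, 1.5, 1.5, 1.5, 1.5, 1.5, 1.5, 1.5], "dp": [[2.05, 1.65, 0.01], [1.91, 1.82, 0.02], [1.74, 1.97, 0.01], [1.58, 2.12, 0.02], [1.4, 2.23, 0.01], [1.2, 2.34, 0.01], [1.01, 2.44, 0.02], [0.8, 2.51, 0.01], [0.58, 2.57, 0.01], [0.37, 2.61, 0.02], [0.15, 2.63, 0.01], [0, 0, 0]], "turn": [[0, 0, -0.083], [0, 0, -0.084], [0, 0, -0.083], [0, 0, -0.084], [0, 0, -0.083], [0, 0, -0.084], [0, 0, -0.083], [0, 0, -0.084], [0, 0, -0.083], [0, 0, -0.084], [0, 0, -0.083], [0, 0, 0]]}}

```text
time_s: 6.87
position: [0.6505, -0.0723, 0.1271]
tool_rot: [[-0.844, 0.536, 0.002], [0.536, 0.844, 0.001], [-0.001, 0.002, -1.0]]
ft_force: [-0.2, 0.5, -0.8]
grip_width: 0.02
gripper_force: 78.7
```

```bash
cat > rod.py <<'E'
import sys
from plan import *
tag=sys.argv[1]
z=np.load(tag+".npz"); C=z["C"];R=z["R"];p=z["p"]
T=(C-p)@R  # tool coords
print("tool x heading",np.degrees(np.arctan2(R[1,0],R[0,0])))
m=(T[...,0]>.045)&(T[...,0]<.15)&(abs(T[...,1])<.015)&(abs(T[...,2]+.008)<.02)
for lo in np.arange(.045,.135,.015):
    k=m&(T[...,0]>lo)&(T[...,0]<lo+.015)
    if k.sum()>5:
        t=T[k]; print("x %.3f n %d ymid %.4f yrange %.4f %.4f topz %.4f"%(lo+.0075,k.sum(),(t[:,1].min()+t[:,1].max())/2,t[:,1].min(),t[:,1].max(),np.percentile(t[:,2],5)))
print("tip x",T[m][:,0].max())
m=(np.hypot(C[...,0]-.512,C[...,1]-.013)<.025)&(C[...,2]>.083)&(C[...,2]<.12)
P=C[m]; print("loop",m.sum(),np.sort(P[:,2])[-5:] if len(P) else 0, cv2.minAreaRect((P[:,:2]*1000).astype(np.float32)) if len(P)>4 else 0)
o=observe(); print({k:np.round(o[k],3) for k in ["time_s","position","ft_force","wrist_torque","grip_width"]})
E
python3 look.py w4 tip loop bar; python3 rod.py w4
```

```text
pos [ 0.6505 -0.0723  0.1271] q [-16.7  36.9  65.3   0.1  77.7 -74.3] t 6.8667
bar 0.81 132.0 346.0 [ 0.6128 -0.1128  0.1977]
bar 0.66 323.9 265.3 [ 0.6449 -0.0704  0.1431]
tool x heading 147.5631533106006
x 0.052 n 1085 ymid -0.0010 yrange -0.0075 0.0055 topz -0.0138
x 0.068 n 1199 ymid -0.0011 yrange -0.0076 0.0053 topz -0.0139
x 0.082 n 1330 ymid -0.0013 yrange -0.0076 0.0051 topz -0.0140
x 0.098 n 1485 ymid -0.0012 yrange -0.0077 0.0053 topz -0.0140
x 0.112 n 584 ymid -0.0013 yrange -0.0078 0.0052 topz -0.0140
tip x 0.11144095024691456
loop 0 0 0
{'time_s': np.float64(7.067), 'position': array([ 0.648, -0.077,  0.127]), 'ft_force': array([-0.059,  0.192, -1.519]), 'wrist_torque': array([ 0.032, -0.014,  0.005]), 'grip_width': np.float64(0.02)}
```

View pics/w4.png

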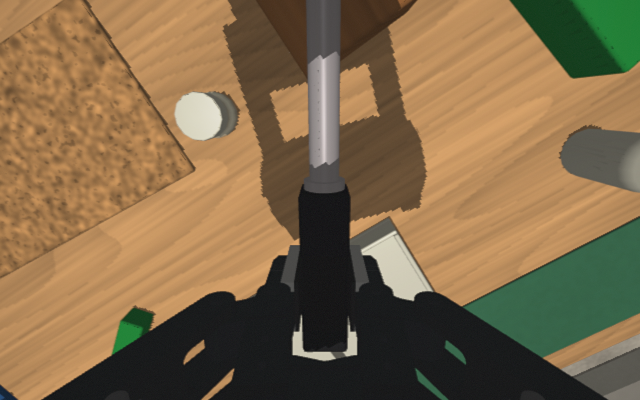

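The rod sits straight in the jaws, 1 mm off in the picture (rod column ~323, handle (325,265)). I'll move alongside and above the loop so both appear in one wrist picture.

Run:
```python
from plan import *
plan([([.567,-.0595,.1285],down(147),4)])
```

```text
dp [[1.95, -0.74, -0.04], [1.94, -0.74, -0.04], [1.95, -0.75, -0.05], [1.94, -0.74, -0.04]] 
turn [[0.0, 0.0, 0.0], [0.0, 0.0, 0.0], [0.0, 0.0, 0.0], [0.0, 0.0, 0.001]] 
 end [ 0.567  -0.0595  0.1285]
```

>>> {"api": "move_arm", "payload": {"jaw": [1.5, 1.5, 1.5, 1.5, 1.5, 1.5], "dp": [[1.95, -0.74, -0.04], [1.94, -0.74, -0.04], [1.95, -0.75, -0.05], [1.94, -0.74, -0.04], [0, 0, 0], [0, 0, 0]], "turn": [[0, 0, 0], [0, 0, 0], [0, 0, 0], [0, 0, 0], [0, 0, 0], [0, 0, 0]]}}

```text
time_s: 7.57
position: [0.5668, -0.0598, 0.1289]
tool_rot: [[-0.839, 0.545, 0.001], [0.545, 0.839, -0.0], [-0.001, 0.0, -1.0]]
ft_force: [0.4, -0.2, -0.4]
grip_width: 0.0198
gripper_force: 78.7
```

```bash
python3 look.py w5 loop collar; python3 rod.py w5
python3 - <<'E'
from plan import *
z=np.load("w5.npz");C=z["C"];T=(C-z["p"])@z["R"]
m=(abs(T[...,0]-.085)<.035)&(T[...,1]>.012)&(T[...,1]<.06)&(C[...,2]>.083)&(C[...,2]<.12)
P=T[m]; print(m.sum(),"loop in tool",cv2.minAreaRect((P[:,:2]*1000).astype(np.float32)),np.percentile(P[:,2],[0,2,5]))
for zz in (.10,.105,.11):
    Q=T[m&(C[...,2]>zz)];print(zz,len(Q),cv2.minAreaRect((Q[:,:2]*1000).astype(np.float32)))
E
```

```text
pos [ 0.5668 -0.0598  0.1289] q [-17.9  29.   80.3  -0.   70.6 -74.9] t 7.5667
loop 0.84 387.0 83.5 [0.5119 0.0096 0.1147]
collar 0.56 376.7 87.0 [0.5108 0.0049 0.1118]
tool x heading 147.00871163839966
x 0.052 n 1087 ymid -0.0010 yrange -0.0075 0.0055 topz -0.0139
x 0.068 n 1193 ymid -0.0011 yrange -0.0076 0.0054 topz -0.0139
x 0.082 n 1329 ymid -0.0013 yrange -0.0077 0.0051 topz -0.0140
x 0.098 n 1489 ymid -0.0012 yrange -0.0077 0.0053 topz -0.0140
x 0.112 n 586 ymid -0.0013 yrange -0.0078 0.0051 topz -0.0139
tip x 0.11145578316030998
loop 1165 [0.11617841 0.11618724 0.11638456 0.11644591 0.11676032] ((511.233642578125, 12.207569122314453), (32.28016662597656, 8.062519073486328), 65.17265319824219)
{'time_s': np.float64(7.717), 'position': array([ 0.568, -0.06 ,  0.128]), 'ft_force': array([ 0.549,  0.515, -1.29 ]), 'wrist_torque': array([-0.022,  0.03 ,  0.01 ]), 'grip_width': np.float64(0.02)}
1165 loop in tool ((85.83638000488281, 30.160789489746094), (32.28388214111328, 8.041976928710938), 81.7309799194336) [0.01209846 0.01311865 0.013492  ]
0.1 1111 ((85.8892593383789, 30.196712493896484), (32.21221160888672, 7.998795032501221), 81.18537902832031)
0.105 1050 ((85.9665298461914, 30.694969177246094), (31.203794479370117, 7.998795032501221), 81.18537902832031)
0.11 829 ((85.93496704101562, 30.46084976196289), (25.607894897460938, 7.971970558166504), 81.35546875)
```

View pics/w5.png

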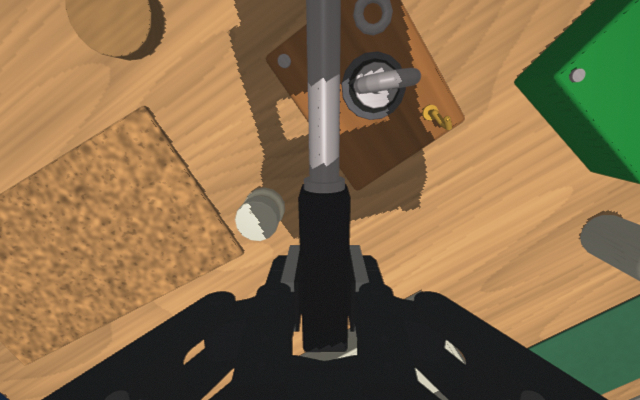

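The picture shows the loop at (387,78) and the rod at column 323. In tool axes the loop is 31.6 mm to the side, 37.5 mm below and 86 mm ahead. I'll back off, align and insert partway.

>>> {"api": "move_arm", "payload": {"jaw": [1.5, 1.5, 1.5, 1.5, 1.5, 1.5, 1.5], "dp": [[-3, 0, 0], [-3.2, 0, 0], [0, 1.58, 1.25], [0, 1.58, 1.25], [0, 0, 1.25], [0, 0, 0], [0, 0, 0]], "turn": [[0, 0, 0], [0, 0, 0], [0, 0, 0], [0, 0, 0], [0, 0, 0], [0, 0, 0], [0, 0, 0]]}}

```text
time_s: 8.3
position: [0.6362, -0.0653, 0.0896]
tool_rot: [[-0.84, 0.542, -0.002], [0.542, 0.84, 0.001], [0.002, -0.001, -1.0]]
ft_force: [0.1, -0.2, -0.9]
grip_width: 0.0206
gripper_force: 78.7
```

>>> {"api": "move_arm", "payload": {"jaw": [1.5, 1.5, 1.5, 1.5, 1.5, 1.5], "dp": [[0.8, 0, 0], [0.8, 0, 0], [0.8, 0, 0], [0.8, 0, 0], [0, 0, 0], [0, 0, 0]], "turn": [[0, 0, 0], [0, 0, 0], [0, 0, 0], [0, 0, 0], [0, 0, 0], [0, 0, 0]]}}

```text
time_s: 8.8
position: [0.6095, -0.0485, 0.0911]
tool_rot: [[-0.84, 0.543, 0.001], [0.543, 0.84, -0.0], [-0.001, 0.0, -1.0]]
ft_force: [0.5, -0.3, -1.6]
grip_width: 0.0205
gripper_force: 78.7
```

>>> {"api": "move_arm", "payload": {"jaw": [1.5, 1.5, 1.5, 1.5, 1.5], "dp": [[0.8, 0, 0], [0.8, 0, 0], [0.4, 0, 0], [0, 0, 0], [0, 0, 0]], "turn": [[0, 0, 0], [0, 0, 0], [0, 0, 0], [0, 0, 0], [0, 0, 0]]}}

```text
time_s: 9.22
position: [0.5929, -0.0378, 0.0908]
tool_rot: [[-0.84, 0.543, 0.0], [0.543, 0.84, -0.0], [-0.0, 0.0, -1.0]]
ft_force: [-0.7, 0.5, -1.3]
grip_width: 0.02
gripper_force: 78.8
```

```bash
python3 look.py w6 loop; python3 rod.py w6
python3 - <<'E'
from h import *
a=cv2.imread("pics/w6.png")[:200,200:440]; im,d=cams.get_image("side"); b=im[160:260,260:380,::-1]
cv2.imwrite("pics/w6s.png",np.hstack([cv2.resize(a,(480,400)),cv2.resize(b,(320,267))] if 0 else [cv2.resize(a,(400,333)),cv2.resize(b,(400,333),interpolation=cv2.INTER_CUBIC)]))
E
```

```text
pos [ 0.5929 -0.0378  0.0908] q [-15.1  33.6  78.8  -0.   67.5 -72.2] t 9.2167
loop 0.94 324.5 45.7 [0.5138 0.0122 0.1146]
tool x heading 147.13360701477538
x 0.052 n 1085 ymid -0.0009 yrange -0.0074 0.0055 topz -0.0139
x 0.068 n 1189 ymid -0.0011 yrange -0.0075 0.0054 topz -0.0139
x 0.082 n 1332 ymid -0.0047 yrange -0.0145 0.0052 topz -0.0140
x 0.098 n 2814 ymid -0.0001 yrange -0.0150 0.0147 topz -0.0245
x 0.112 n 581 ymid -0.0013 yrange -0.0077 0.0051 topz -0.0139
tip x 0.11147317883016493
loop 5182 [0.11668832 0.1169534  0.11713125 0.1173012  0.11738789] ((513.93359375, 9.643878936767578), (30.008907318115234, 41.680908203125), 35.98497772216797)
{'time_s': np.float64(9.317), 'position': array([ 0.593, -0.038,  0.091]), 'ft_force': array([ 0.465, -0.633, -1.407]), 'wrist_torque': array([0.016, 0.053, 0.056]), 'grip_width': np.float64(0.02)}
```

View pics/w6s.png

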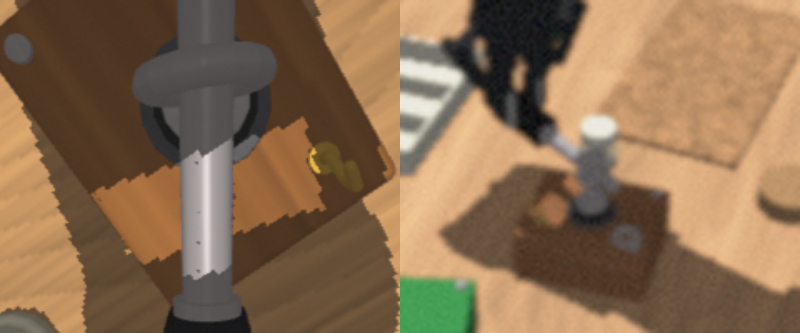

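The rod is through the loop and centred: in the left crop the loop spans columns 133–276 and the rod is at 207. I'll insert 12 mm more, then turn about the loop point in the tool frame, first through the free play.

>>> {"api": "move_arm", "payload": {"jaw": [1.5, 1.5, 1.5, 1.5, 1.5, 1.5, 1.5, 1.5, 1.5, 1.5], "dp": [[0.6, 0, 0], [0.6, 0, 0], [0, 0, 0], [0.02, -0.67, 0], [0.02, -0.67, 0], [0.02, -0.67, 0], [0.02, -0.67, 0], [0.02, -0.67, 0], [0, 0, 0], [0, 0, 0]], "turn": [[0, 0, 0], [0, 0, 0], [0, 0, 0], [0, 0, 0.08], [0, 0, 0.08], [0, 0, 0.08], [0, 0, 0.08], [0, 0, 0.08], [0, 0, 0], [0, 0, 0]], "force": 110}}

```text
time_s: 10.2
position: [0.5595, -0.0556, 0.0907]
tool_rot: [[-0.562, 0.827, -0.0], [0.827, 0.562, -0.0], [0.0, -0.0, -1.0]]
ft_force: [-0.6, -1.7, -1.3]
grip_width: 0.0191
gripper_force: 114.5
```

```bash
cat > tq.py <<'E'
from plan import *
o=observe(); L=np.array([.5125,.0133,.0975])
R=np.array(o["tool_rot"]);p=np.array(o["position"]);F=np.array(o["ft_force"]);M=np.array(o["wrist_torque"])
dx=L-p; s=R.T@dx
print("t %.2f head %.1f loop in tool %s F %s M %s  M_bolt(ref TCP) %.3f"%(o["time_s"],np.degrees(np.arctan2(R[1,0],R[0,0])),s.round(4),F.round(2),M.round(3),(M+np.cross(p-L,F))[2]))
im,d=cams.get_image("wrist");C=cloud("wrist",d,o);T=(C-p)@R
m=(abs(T[...,0]-.083)<.03)&(abs(T[...,1])<.022)&(C[...,2]>.1085)&(C[...,2]<.125)
P=T[m]; w,V=np.linalg.eigh(np.cov(P[:,:2].T)); print("loop long axis in tool deg %.1f"%(np.degrees(np.arctan2(V[1,1],V[0,1]))%180),m.sum(),P[:,:2].mean(0).round(4))
m=(np.hypot(T[...,0]-.083,T[...,1])<.018)&(abs(T[...,1])>.0085)&(C[...,2]>.060)&(C[...,2]<.070); print("collar top",np.median(C[m][:,2]) if m.any() else None,m.sum())
E
python3 tq.py; python3 tq.py
```

```text
t 10.20 head 124.2 loop in tool [ 0.0834 -0.0002 -0.0068] F [-0.57 -1.69 -1.28] M [-0.341  0.501 -0.017]  M_bolt(ref TCP) -0.136
loop long axis in tool deg 58.6 1565 [ 0.0834 -0.0011]
collar top 0.06539327343208975 228
t 10.25 head 124.3 loop in tool [ 0.0834 -0.0002 -0.0069] F [-2.66 -3.06 -1.03] M [-0.173  0.281 -0.328]  M_bolt(ref TCP) -0.655
loop long axis in tool deg 58.6 1576 [ 0.0834 -0.0012]
collar top 0.06543510758394314 220
```

```bash
cat > ts.py <<'E'
import sys
from plan import *
L=np.array([.5125,.0133,.0975]); out=[]; n=int(sys.argv[1]) if len(sys.argv)>1 else 6; ang=[]; cz=[]
for i in range(n):
    o=observe(); R=np.array(o["tool_rot"]);p=np.array(o["position"]);F=np.array(o["ft_force"]);M=np.array(o["wrist_torque"])
    out.append(np.r_[F,M,(M+np.cross(p-L,F))[2]])
    im,d=cams.get_image("wrist")
    C=cloud("wrist",d,o);T=(C-p)@R
    m=(abs(T[...,0]-.083)<.03)&(abs(T[...,1])<.022)&(C[...,2]>.1085)&(C[...,2]<.125)
    w,V=np.linalg.eigh(np.cov(T[m][:,:2].T)); a=np.degrees(np.arctan2(V[1,1],V[0,1]))%180
    h=np.degrees(np.arctan2(R[1,0],R[0,0])); ang.append((h,90-a,h-a))
    m=(np.hypot(T[...,0]-.083,T[...,1])<.018)&(abs(T[...,1])>.0085)&(C[...,2]>.060)&(C[...,2]<.070); cz.append(np.median(C[m][:,2]) if m.any() else np.nan)
out=np.array(out)
print("t %.2f F,M,Mbolt mean"%o["time_s"],out.mean(0).round(2)); print("Mbolt",out[:,-1].round(2),"Mz",out[:,5].round(2)); print("head,lead,loopheading",np.median(ang,0).round(1),"loop y",T[(C[...,2]>.1085)&(abs(T[...,0]-.083)<.03)&(abs(T[...,1])<.022)][:,1].mean().round(4),"collar top",np.nanmedian(cz).round(5),"pos",p.round(4))
E
python3 ts.py 6
```

```text
t 10.55 F,M,Mbolt mean [-1.73 -0.92 -0.83 -0.11  0.25  0.15 -0.01]
Mbolt [-0.54  0.38  0.11 -0.04  0.03  0.  ] Mz [-0.21  0.48  0.19  0.14  0.16  0.16]
head,lead,loopheading [124.3  31.4  65.7] loop y -0.001 collar top 0.06536 pos [ 0.5598 -0.0553  0.0906]
```

Ringing settles in about 0.3 s. Now turning on in gentle steps.

>>> {"api": "move_arm", "payload": {"jaw": [1.5, 1.5, 1.5, 1.5, 1.5, 1.5, 1.5, 1.5, 1.5], "dp": [[0.01, -0.33, 0], [0.01, -0.33, 0], [0.01, -0.33, 0.01], [0.01, -0.33, 0.01], [0.01, -0.33, 0.01], [0, 0, 0], [0, 0, 0], [0, 0, 0], [0, 0, 0]], "turn": [[0, 0, 0.04], [0, 0, 0.04], [0, 0, 0.04], [0, 0, 0.04], [0, 0, 0.04], [0, 0, 0], [0, 0, 0], [0, 0, 0], [0, 0, 0]]}}

```text
time_s: 11.35
position: [0.545, -0.063, 0.0902]
tool_rot: [[-0.388, 0.922, -0.001], [0.922, 0.388, 0.0], [0.0, -0.001, -1.0]]
ft_force: [-5.5, -1.0, -0.6]
grip_width: 0.0196
gripper_force: 114.8
```

```bash
python3 ts.py 3
```

```text
t 11.45 F,M,Mbolt mean [-5.28 -1.11 -0.46 -0.13  0.93  0.53  0.09]
Mbolt [0.09 0.05 0.11] Mz [0.55 0.51 0.52]
head,lead,loopheading [112.8  37.8  60.6] loop y -0.0009 collar top 0.0651 pos [ 0.545  -0.063   0.0902]
```

>>> {"api": "move_arm", "payload": {"jaw": [1.5, 1.5, 1.5, 1.5, 1.5, 1.5, 1.5, 1.5, 1.5, 1.5], "dp": [[0.01, -0.36, 0.01], [0.01, -0.33, 0.01], [0.01, -0.33, 0.01], [0.01, -0.33, 0.01], [0.01, -0.33, 0.01], [0.01, -0.33, 0.01], [0, 0, 0], [0, 0, 0], [0, 0, 0], [0, 0, 0]], "turn": [[0, 0, 0.04], [0, 0, 0.04], [0, 0, 0.04], [0, 0, 0.04], [0, 0, 0.04], [0, 0, 0.04], [0, 0, 0], [0, 0, 0], [0, 0, 0], [0, 0, 0]]}}

```text
time_s: 12.33
position: [0.5258, -0.0687, 0.0897]
tool_rot: [[-0.158, 0.987, -0.001], [0.987, 0.158, -0.001], [-0.0, -0.001, -1.0]]
ft_force: [-5.2, -1.6, 0.0]
grip_width: 0.0191
gripper_force: 114.8
```

```bash
python3 ts.py 3
```

```text
t 12.43 F,M,Mbolt mean [-5.21 -1.87 -0.32 -0.37  0.89  0.57  0.11]
Mbolt [0.14 0.17 0.04] Mz [0.59 0.57 0.55]
head,lead,loopheading [99.1 38.1 47.2] loop y -0.0007 collar top 0.06452 pos [ 0.5258 -0.0687  0.0897]
```

>>> {"api": "move_arm", "payload": {"jaw": [1.5, 1.5, 1.5, 1.5, 1.5], "dp": [[0.01, -0.36, 0.01], [0.01, -0.33, 0.01], [0, 0, 0.01], [0, 0, 0], [0, 0, 0]], "turn": [[0, 0, 0.04], [0, 0, 0.04], [0, 0, 0], [0, 0, 0], [0, 0, 0]]}}

```text
time_s: 12.9
position: [0.519, -0.0695, 0.0895]
tool_rot: [[-0.078, 0.997, -0.0], [0.997, 0.078, -0.001], [-0.001, -0.0, -1.0]]
ft_force: [-3.6, -1.9, -0.1]
grip_width: 0.0196
gripper_force: 114.8
```

```bash
python3 ts.py 3
```

```text
t 13.00 F,M,Mbolt mean [-4.3  -2.76 -0.17 -0.41  0.82  0.49  0.12]
Mbolt [0.2  0.04 0.12] Mz [0.51 0.48 0.49]
head,lead,loopheading [94.5 38.3 42.8] loop y -0.0005 collar top 0.06431 pos [ 0.519  -0.0695  0.0895]
```

>>> {"api": "move_arm", "payload": {"jaw": [1.5, 1.5, 1.5, 1.5, 1.5], "dp": [[0.01, -0.33, 0.01], [0, -0.16, 0.01], [0, 0, 0], [0, 0, 0], [0, 0, 0]], "turn": [[0, 0, 0.04], [0, 0, 0.02], [0, 0, 0], [0, 0, 0], [0, 0, 0]]}}

```text
time_s: 13.47
position: [0.5141, -0.0698, 0.0893]
tool_rot: [[-0.018, 1.0, -0.0], [1.0, 0.018, -0.001], [-0.001, -0.0, -1.0]]
ft_force: [-4.9, -3.4, 0.2]
grip_width: 0.0191
gripper_force: 114.9
```

```bash
python3 ts.py 3
```

```text
t 13.57 F,M,Mbolt mean [-4.94 -3.66  0.21 -0.5   0.89  0.57  0.15]
Mbolt [0.16 0.12 0.18] Mz [0.57 0.57 0.57]
head,lead,loopheading [91.1 38.3 39.4] loop y -0.0005 collar top 0.06412 pos [ 0.5141 -0.0698  0.0893]
```

>>> {"api": "move_arm", "payload": {"jaw": [1.5, 1.5, 1.5, 1.5, 1.5], "dp": [[0.01, -0.36, 0.01], [0.01, -0.33, 0.01], [0, 0, 0.01], [0, 0, 0], [0, 0, 0]], "turn": [[0, 0, 0.04], [0, 0, 0.04], [0, 0, 0], [0, 0, 0], [0, 0, 0]]}}

```text
time_s: 14.03
position: [0.5073, -0.0697, 0.089]
tool_rot: [[0.062, 0.998, -0.0], [0.998, -0.062, -0.001], [-0.001, -0.0, -1.0]]
ft_force: [-5.0, -4.4, 0.2]
grip_width: 0.0191
gripper_force: 114.9
```

```bash
python3 ts.py 3
```

```text
t 14.13 F,M,Mbolt mean [-4.89 -3.62  0.14 -0.59  0.84  0.5   0.12]
Mbolt [0.14 0.13 0.08] Mz [0.54 0.51 0.47]
head,lead,loopheading [86.5 38.2 34.7] loop y -0.0004 collar top 0.06381 pos [ 0.5073 -0.0697  0.089 ]
```

>>> {"api": "move_arm", "payload": {"jaw": [1.5, 1.5, 1.5, 1.5, 1.5], "dp": [[0.01, -0.33, 0.01], [0, -0.16, 0.01], [0, 0, 0], [0, 0, 0], [0, 0, 0]], "turn": [[0, 0, 0.04], [0, 0, 0.02], [0, 0, 0], [0, 0, 0], [0, 0, 0]]}}

```text
time_s: 14.6
position: [0.5023, -0.0693, 0.0888]
tool_rot: [[0.121, 0.993, -0.0], [0.993, -0.121, -0.001], [-0.001, -0.0, -1.0]]
ft_force: [-5.3, -5.2, 0.6]
grip_width: 0.0192
gripper_force: 115.0
```

```bash
python3 ts.py 3
```

```text
t 14.70 F,M,Mbolt mean [-5.4  -5.08  0.15 -0.65  0.9   0.55  0.16]
Mbolt [0.2  0.17 0.1 ] Mz [0.59 0.54 0.53]
head,lead,loopheading [83.  38.3 31.4] loop y -0.0003 collar top 0.06366 pos [ 0.5023 -0.0693  0.0888]
```

>>> {"api": "move_arm", "payload": {"jaw": [1.5, 1.5, 1.5, 1.5, 1.5], "dp": [[-0.02, -0.35, 0.01], [-0.01, -0.16, 0.01], [0, 0, 0], [0, 0, 0], [0, 0, 0]], "turn": [[0, 0, 0.04], [0, 0, 0.02], [0, 0, 0], [0, 0, 0], [0, 0, 0]]}}

```text
time_s: 15.17
position: [0.4973, -0.0686, 0.0886]
tool_rot: [[0.181, 0.984, -0.0], [0.984, -0.181, -0.001], [-0.001, -0.0, -1.0]]
ft_force: [-5.0, -2.1, -0.6]
grip_width: 0.0193
gripper_force: 114.9
```

```bash
python3 ts.py 3
```

```text
t 15.27 F,M,Mbolt mean [-5.25 -2.72  0.44 -0.38  0.82  0.5   0.11]
Mbolt [0.11 0.12 0.1 ] Mz [0.5  0.48 0.52]
head,lead,loopheading [79.6 38.3 27.8] loop y -0.0002 collar top 0.06352 pos [ 0.4973 -0.0686  0.0886]
```

>>> {"api": "move_arm", "payload": {"jaw": [1.5, 1.5, 1.5, 1.5, 1.5], "dp": [[-0.01, -0.35, 0.01], [-0.01, -0.16, 0.01], [0, 0, 0], [0, 0, 0], [0, 0, 0]], "turn": [[0, 0, 0.04], [0, 0, 0.02], [0, 0, 0], [0, 0, 0], [0, 0, 0]]}}

```text
time_s: 15.73
position: [0.4923, -0.0676, 0.0884]
tool_rot: [[0.239, 0.971, -0.0], [0.971, -0.239, -0.0], [-0.0, -0.0, -1.0]]
ft_force: [-4.7, -2.1, 1.0]
grip_width: 0.0193
gripper_force: 114.9
```

```bash
python3 ts.py 3
```

```text
t 15.83 F,M,Mbolt mean [-4.54 -2.01  1.02 -0.22  0.75  0.48  0.15]
Mbolt [0.16 0.23 0.07] Mz [0.49 0.51 0.43]
head,lead,loopheading [76.1 38.5 24.6] loop y -0.0001 collar top 0.06334 pos [ 0.4923 -0.0676  0.0884]
```

>>> {"api": "move_arm", "payload": {"jaw": [1.5, 1.5, 1.5, 1.5, 1.5], "dp": [[0, -0.35, 0.01], [0, -0.16, 0.01], [0, 0, 0], [0, 0, 0], [0, 0, 0]], "turn": [[0, 0, 0.04], [0, 0, 0.02], [0, 0, 0], [0, 0, 0], [0, 0, 0]]}}

```text
time_s: 16.3
position: [0.4874, -0.0663, 0.0881]
tool_rot: [[0.298, 0.955, -0.0], [0.955, -0.298, -0.0], [-0.0, -0.0, -1.0]]
ft_force: [-4.4, -1.5, 0.9]
grip_width: 0.0194
gripper_force: 114.9
```

```bash
python3 ts.py 3
```

```text
t 16.40 F,M,Mbolt mean [-4.55 -1.44  1.29 -0.24  0.73  0.48  0.15]
Mbolt [0.16 0.15 0.16] Mz [0.47 0.5  0.47]
head,lead,loopheading [72.7 38.2 20.9] loop y -0.0001 collar top 0.0631 pos [ 0.4874 -0.0663  0.0881]
```

>>> {"api": "move_arm", "payload": {"jaw": [1.5, 1.5, 1.5, 1.5, 1.5], "dp": [[0, -0.35, 0.01], [0, -0.16, 0.0], [0, 0, 0], [0, 0, 0], [0, 0, 0]], "turn": [[0, 0, 0.04], [0, 0, 0.02], [0, 0, 0], [0, 0, 0], [0, 0, 0]]}}

```text
time_s: 16.87
position: [0.4826, -0.0647, 0.088]
tool_rot: [[0.354, 0.935, -0.0], [0.935, -0.354, 0.0], [0.0, -0.0, -1.0]]
ft_force: [-3.8, -2.1, -0.2]
grip_width: 0.0193
gripper_force: 114.9
```

```bash
python3 ts.py 3
```

```text
t 16.97 F,M,Mbolt mean [-3.76 -2.15  0.47 -0.19  0.68  0.39  0.17]
Mbolt [0.2  0.16 0.13] Mz [0.44 0.42 0.33]
head,lead,loopheading [69.2 37.9 17.2] loop y 0.0 collar top 0.06298 pos [ 0.4826 -0.0647  0.088 ]
```

>>> {"api": "move_arm", "payload": {"jaw": [1.5, 1.5, 1.5, 1.5, 1.5], "dp": [[0, -0.27, 0.01], [0, -0.17, 0.0], [0, 0, 0], [0, 0, 0], [0, 0, 0]], "turn": [[0, 0, 0.03], [0, 0, 0.02], [0, 0, 0], [0, 0, 0], [0, 0, 0]]}}

```text
time_s: 17.43
position: [0.4786, -0.0631, 0.088]
tool_rot: [[0.401, 0.916, 0.0], [0.916, -0.401, -0.0], [0.0, 0.0, -1.0]]
ft_force: [-2.5, -2.9, -0.2]
grip_width: 0.0194
gripper_force: 114.8
```

```bash
python3 ts.py 3
```

```text
t 17.53 F,M,Mbolt mean [-2.95 -2.25 -0.17 -0.21  0.51  0.28  0.13]
Mbolt [0.15 0.1  0.14] Mz [0.25 0.28 0.32]
head,lead,loopheading [66.4 38.1 14.5] loop y 0.0002 collar top 0.06285 pos [ 0.4785 -0.0631  0.088 ]
```

>>> {"api": "move_arm", "payload": {"jaw": [1.5, 1.5, 1.5, 1.5, 1.5], "dp": [[0, -0.25, 0.01], [0, -0.17, 0.0], [0, 0, 0], [0, 0, 0], [0, 0, 0]], "turn": [[0, 0, 0.03], [0, 0, 0.02], [0, 0, 0], [0, 0, 0], [0, 0, 0]]}}

```text
time_s: 18.0
position: [0.4747, -0.0614, 0.0879]
tool_rot: [[0.446, 0.895, 0.0], [0.895, -0.446, 0.0], [0.0, 0.0, -1.0]]
ft_force: [-2.7, -1.4, -0.1]
grip_width: 0.0193
gripper_force: 114.8
```

```bash
python3 ts.py 3
```

```text
t 18.10 F,M,Mbolt mean [-2.58 -1.39 -0.35 -0.17  0.41  0.25  0.11]
Mbolt [0.04 0.17 0.11] Mz [0.19 0.27 0.27]
head,lead,loopheading [63.5 38.1 11.6] loop y 0.0002 collar top 0.06268 pos [ 0.4746 -0.0613  0.0878]
```

>>> {"api": "move_arm", "payload": {"jaw": [1.5, 1.5, 1.5, 1.5, 1.5], "dp": [[0, -0.25, 0.01], [0, -0.25, 0.01], [0, 0, 0], [0, 0, 0], [0, 0, 0]], "turn": [[0, 0, 0.03], [0, 0, 0.03], [0, 0, 0], [0, 0, 0], [0, 0, 0]]}}

```text
time_s: 18.57
position: [0.4702, -0.059, 0.0876]
tool_rot: [[0.499, 0.867, 0.0], [0.867, -0.499, 0.0], [0.0, -0.0, -1.0]]
ft_force: [-2.8, -1.3, -0.5]
grip_width: 0.0191
gripper_force: 114.8
```

```bash
python3 ts.py 3
```

```text
t 18.67 F,M,Mbolt mean [-2.09 -0.46 -0.08 -0.08  0.38  0.26  0.13]
Mbolt [0.13 0.14 0.13] Mz [0.27 0.29 0.23]
head,lead,loopheading [60.1 38.3  8.3] loop y 0.0003 collar top 0.06253 pos [ 0.4702 -0.059   0.0876]
```

>>> {"api": "move_arm", "payload": {"jaw": [1.5, 1.5, 1.5, 1.5, 1.5], "dp": [[0, -0.25, 0.01], [0, -0.25, 0.01], [0, 0, 0], [0, 0, 0], [0, 0, 0]], "turn": [[0, 0, 0.03], [0, 0, 0.03], [0, 0, 0], [0, 0, 0], [0, 0, 0]]}}

```text
time_s: 19.13
position: [0.466, -0.0565, 0.0875]
tool_rot: [[0.55, 0.835, 0.0], [0.835, -0.55, -0.0], [0.0, 0.0, -1.0]]
ft_force: [-0.9, -1.5, 0.4]
grip_width: 0.0194
gripper_force: 114.9
```

```bash
python3 ts.py 3
```

```text
t 19.23 F,M,Mbolt mean [-0.91 -0.79  0.33 -0.01  0.19  0.37  0.34]
Mbolt [0.38 0.36 0.28] Mz [0.37 0.39 0.34]
head,lead,loopheading [56.6 39.5  6.2] loop y 0.0002 collar top 0.06244 pos [ 0.466  -0.0565  0.0875]
```

Torque is climbing to 0.34 N m, so the bolt is home. Smaller steps now.

>>> {"api": "move_arm", "payload": {"jaw": [1.5, 1.5, 1.5, 1.5, 1.5], "dp": [[0, -0.17, 0], [0, -0.08, 0], [0, 0, 0], [0, 0, 0], [0, 0, 0]], "turn": [[0, 0, 0.02], [0, 0, 0.01], [0, 0, 0], [0, 0, 0], [0, 0, 0]]}}

```text
time_s: 19.7
position: [0.464, -0.0552, 0.0875]
tool_rot: [[0.575, 0.818, 0.001], [0.818, -0.575, -0.0], [0.0, 0.001, -1.0]]
ft_force: [-0.2, -1.9, 0.2]
grip_width: 0.0192
gripper_force: 114.9
```

```bash
python3 ts.py 3
```

```text
t 19.80 F,M,Mbolt mean [ 0.52 -1.61  0.32 -0.11 -0.12  0.43  0.54]
Mbolt [0.52 0.59 0.5 ] Mz [0.44 0.44 0.39]
head,lead,loopheading [54.9 40.7  5.5] loop y 0.0002 collar top 0.06238 pos [ 0.4639 -0.0552  0.0875]
```

>>> {"api": "move_arm", "payload": {"jaw": [1.5, 1.5, 1.5, 1.5, 1.5], "dp": [[0, -0.08, 0], [0, -0.08, 0], [0, 0, 0], [0, 0, 0], [0, 0, 0]], "turn": [[0, 0, 0.01], [0, 0, 0.01], [0, 0, 0], [0, 0, 0], [0, 0, 0]]}}

```text
time_s: 20.27
position: [0.4626, -0.0542, 0.0875]
tool_rot: [[0.592, 0.806, 0.0], [0.806, -0.592, -0.0], [0.0, 0.0, -1.0]]
ft_force: [2.1, -1.2, 0.3]
grip_width: 0.0196
gripper_force: 114.9
```

```bash
python3 ts.py 4
```

```text
t 20.42 F,M,Mbolt mean [ 1.38 -1.91  0.42 -0.21 -0.32  0.5   0.69]
Mbolt [0.72 0.71 0.7  0.61] Mz [0.52 0.52 0.46 0.49]
head,lead,loopheading [53.7 41.2  4.9] loop y 0.0003 collar top 0.06233 pos [ 0.4626 -0.0543  0.0875]
```

Torque is 0.69 N m, so it's snug. Unwinding the bar to the middle of the play, then checking.

>>> {"api": "move_arm", "payload": {"jaw": [1.5, 1.5, 1.5, 1.5, 1.5, 1.5, 1.5, 1.5, 1.5, 1.5, 1.5], "dp": [[0.02, 0.63, 0], [0.02, 0.64, 0], [0.02, 0.64, 0], [0.02, 0.64, 0], [0.02, 0.64, 0], [0.02, 0.64, 0], [0.02, 0.64, 0], [0.02, 0.64, 0], [0, 0, 0], [0, 0, 0], [0, 0, 0]], "turn": [[0, 0, -0.075], [0, 0, -0.075], [0, 0, -0.075], [0, 0, -0.075], [0, 0, -0.075], [0, 0, -0.075], [0, 0, -0.075], [0, 0, -0.075], [0, 0, 0], [0, 0, 0], [0, 0, 0]]}}

```text
time_s: 21.38
position: [0.5093, -0.0706, 0.0872]
tool_rot: [[0.036, 0.999, -0.001], [0.999, -0.036, 0.001], [0.001, -0.001, -1.0]]
ft_force: [-0.7, -0.7, -1.5]
grip_width: 0.0195
gripper_force: 115.3
```

```bash
python3 ts.py 3; python3 look.py w7 loop
python3 - <<'E'
import cv2
cv2.imwrite("pics/w7c.png",cv2.resize(cv2.imread("pics/w7.png")[:200,200:440],(720,600)))
E
```

```text
t 21.48 F,M,Mbolt mean [ 0.9   0.06 -1.25  0.06  0.09  0.22  0.3 ]
Mbolt [-0.2   0.88  0.21] Mz [-0.14  0.61  0.2 ]
head,lead,loopheading [88.   9.3  7.3] loop y -0.0004 collar top 0.06246 pos [ 0.5094 -0.0707  0.0873]
pos [ 0.5095 -0.0708  0.0874] q [-21.1  27.3  92.2   0.   60.5 -19.1] t 21.5333
loop 0.73 325.2 81.2 [0.5127 0.0108 0.1107]
```

View pics/w7c.png

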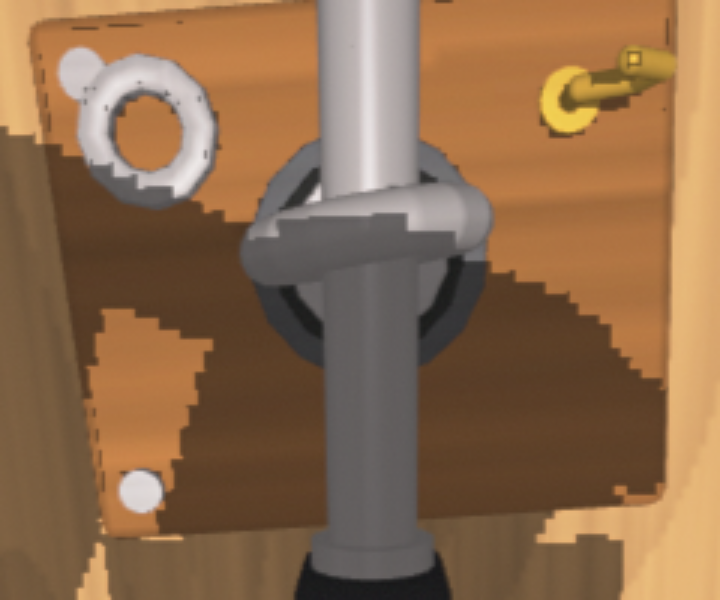

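The rod is centred (loop columns 242–492, rod at 370). Withdrawing straight back, then moving to the mat.

>>> {"api": "move_arm", "payload": {"jaw": [1.5, 1.5, 1.5, 1.5, 1.5, 1.5, 1.5, 1.5, 1.5, 1.5], "dp": [[-0.6, 0, 0], [-1, 0, 0], [-1.2, 0, 0], [-1.2, 0, 0], [-1.5, 0, 0], [-1.5, 0, 0], [-2, 0, 0], [-2, 0, 0], [0, 0, 0], [0, 0, 0]], "turn": [[0, 0, 0], [0, 0, 0], [0, 0, 0], [0, 0, 0], [0, 0, 0], [0, 0, 0], [0, 0, 0], [0, 0, 0], [0, 0, 0], [0, 0, 0]]}}

```text
time_s: 22.47
position: [0.506, -0.1826, 0.0873]
tool_rot: [[0.036, 0.999, 0.0], [0.999, -0.036, 0.0], [0.0, 0.0, -1.0]]
ft_force: [0.6, 0.3, -0.3]
grip_width: 0.0193
gripper_force: 115.3
```

Run:
```python
from plan import *
plan([([.4855,-.316,.07],down(94.4),7),([.4855,-.316,.022],down(94.4),4)])
```

```text
dp [[-1.92, -0.23, 0.25], [-1.91, -0.25, 0.24], [-1.9, -0.29, 0.25], [-1.91, -0.31, 0.25], [-1.89, -0.35, 0.24], [-1.9, -0.38, 0.25], [-1.88, -0.41, 0.25]] 
turn [[0.0, 0.0, -0.016], [0.0, 0.0, -0.016], [0.0, 0.0, -0.016], [0.0, 0.0, -0.016], [0.0, 0.0, -0.016], [0.0, 0.0, -0.016], [0.0, 0.0, -0.016]] 
 end [ 0.4855 -0.316   0.07  ]
dp [[0.0, 0.0, 1.2], [0.0, 0.0, 1.2], [0.0, 0.0, 1.2], [0.0, 0.0, 1.2]] 
turn [[0.0, 0.0, 0.0], [0.0, 0.0, 0.0], [0.0, 0.0, 0.0], [0.0, 0.0, 0.0]] 
 end [ 0.4855 -0.316   0.022 ]
```

>>> {"api": "move_arm", "payload": {"jaw": [1.5, 1.5, 1.5, 1.5, 1.5, 1.5, 1.5, 1.5, 1.5, 1.5, 1.5, 1.5], "dp": [[-1.92, -0.23, 0.25], [-1.91, -0.25, 0.24], [-1.9, -0.29, 0.25], [-1.91, -0.31, 0.25], [-1.89, -0.35, 0.24], [-1.9, -0.38, 0.25], [-1.88, -0.41, 0.25], [0, 0, 1.2], [0, 0, 1.2], [0, 0, 1.2], [0, 0, 1.2], [0, 0, 0]], "turn": [[0, 0, -0.016], [0, 0, -0.016], [0, 0, -0.016], [0, 0, -0.016], [0, 0, -0.016], [0, 0, -0.016], [0, 0, -0.016], [0, 0, 0], [0, 0, 0], [0, 0, 0], [0, 0, 0], [0, 0, 0]]}}

```text
time_s: 23.47
position: [0.4852, -0.3132, 0.0201]
tool_rot: [[-0.079, 0.997, -0.003], [0.997, 0.079, 0.003], [0.003, -0.003, -1.0]]
ft_force: [0.1, 0.7, -1.4]
grip_width: 0.0195
gripper_force: 115.3
```

>>> {"api": "move_arm", "payload": {"jaw": [1.5, 1.5, 1.5, 1.5, 1.5, 1.5], "dp": [[0, 0, 0.3], [0, 0, 0.3], [0, 0, 0.3], [0, 0, 0.2], [0, 0, 0], [0, 0, 0]], "turn": [[0, 0, 0], [0, 0, 0], [0, 0, 0], [0, 0, 0], [0, 0, 0], [0, 0, 0]]}}

```text
time_s: 23.97
position: [0.4862, -0.3144, 0.0113]
tool_rot: [[-0.079, 0.997, 0.0], [0.997, 0.079, -0.0], [-0.0, 0.0, -1.0]]
ft_force: [1.0, 0.5, -0.2]
grip_width: 0.0195
gripper_force: 115.5
```

Just touching the mat; release and lift.

>>> {"api": "move_arm", "payload": {"jaw": [3, 4.5, 5, 5, 5, 5, 5, 5, 5, 5, 5, 5], "dp": [[0, 0, 0], [0, 0, 0], [0, 0, 0], [0, 0, 0], [0, 0, 0], [0, 0, -1], [0, 0, -2], [0, 0, -3], [0, 0, -3], [0, 0, -3], [0, 0, 0], [0, 0, 0]], "turn": [[0, 0, 0], [0, 0, 0], [0, 0, 0], [0, 0, 0], [0, 0, 0], [0, 0, 0], [0, 0, 0], [0, 0, 0], [0, 0, 0], [0, 0, 0], [0, 0, 0], [0, 0, 0]]}}

```text
time_s: 24.97
position: [0.4866, -0.3147, 0.1333]
tool_rot: [[-0.079, 0.997, 0.003], [0.997, 0.079, -0.003], [-0.003, 0.003, -1.0]]
ft_force: [-0.7, -0.2, -1.0]
grip_width: 0.0501
gripper_force: 0.0
```

```bash
python3 look.py w8 bar
python3 - <<'E'
from h import *
z=np.load("w8.npz"); C=z["C"]
m=(C[...,2]>.013)&(C[...,2]<.035)&(np.hypot(C[...,0]-.484,C[...,1]+.317)<.15)
n,l,s,c=cv2.connectedComponentsWithStats(m.astype(np.uint8)); k=1+s[1:,4].argmax()
P=C[l==k]; print("bar",cv2.minAreaRect((P[:,:2]*1000).astype(np.float32)),np.percentile(P[:,2],[50,95]))
im,d=cams.get_image("top"); cv2.imwrite("pics/top9.png",im[:,:,::-1])
E
```

```text
pos [ 0.4866 -0.3147  0.1333] q [-44.6  29.5  78.5   0.   71.7 -49.1] t 24.9667
bar 0.92 97.5 204.8 [ 0.2922 -0.3382  0.0149]
bar 0.89 537.5 213.5 [ 0.6678 -0.3144  0.0221]
bar ((482.4971618652344, -270.8355407714844), (22.046916961669922, 168.3992156982422), 4.824886798858643) [0.02732579 0.02935062]
```

View pics/w8.png

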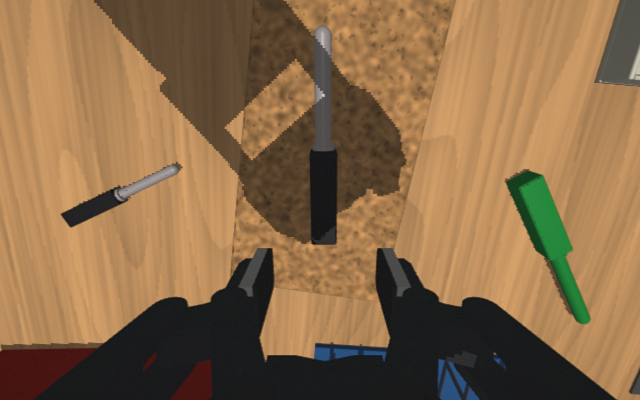

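The bar lies flat on the mat, handle at (323,197), well inside the edges. Handing in.

```bash
python3 -c "
from rig import ticket
print(ticket.close_job())"
```

```text
the job is handed in; nothing more can be done
None
```

The bolt is snug at about 0.7 N m by the wrist sensor, the tommy bar is back flat on the cork mat, and the job was handed in at about 25 s; no verdict came back.

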